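# Close off the full packing bay

### The job

At the packing end of this checkout one bay still holds a customer's shopping (a bottle, a jar and a can) and the other only an empty crate. Gently push the black diverter arm with a finger until its free end is fully over against the side rail of the bay with the shopping, so that the next goods will run to the crate; only then press the belt button fully down and let it come up again. Leave the shopping and the crate standing where they are.

Things in the scene. Friction and masses are not known exactly. Their poses are not given: they have to be found in the camera images.
- chute: Steel packing tray fixed on the counter at the end of a belt. Origin: on the diverter arm's vertical pivot axis, at counter height (z = 0). +y points upstream to the belt, -y to the two bays, +x away from the robot (yaw -0.2 to 0.1 rad). Floor 12 mm above the counter, y = -260 to 270 mm. The belt and its frame, at most 22 mm high, run on to y = 710 mm.
- near_bumper (a point): Face of the black rubber bumper pad on the near (tray -x) side rail, at tray x = -125, y = 213 mm, 44 mm up. Both side rails run along tray y, inner faces at x = -140 and +140 mm, 12 mm thick, tops 60 mm above the counter; each pad is 30 mm long and stands 15 mm proud.
- far_bumper (a point): Face of the same pad on the far (tray +x) side rail, at tray x = +125, y = 213 mm, 44 mm up. Downstream of the pivot a fixed wall 12 mm thick at tray x = 0 (y = -25 to -260 mm, top at 60 mm) parts the near bay (x below 0) from the far bay (x above 0).
- diverter (a joint): Angle (rad) of the black diverter arm about the tray's vertical pivot. 0: it points straight upstream (tray +y). Positive: free end towards tray -x (near rail, closing the near bay); negative: towards tray +x (far rail). Stops at -0.5 and +0.5, free end at the bumper. Stiff (0.25 N m of friction), stays where it is left; starts between -0.25 and 0.25.
- diverter_end (a point): Centre of the diverter arm's free end, 240 mm from the pivot axis, 45 mm above the counter. The arm is a straight upright bar 18 mm thick and 250 mm long from the pivot to its rounded end, from 22 to 67 mm above the counter; at the pivot it has a hub 30 mm in diameter, top at 72 mm.
- beltbutton (a joint): Travel of the belt button (m): 0 up, 0.006 fully down. A spring returns it; fully down takes 5 N.
- beltbutton_top (a point): Centre of the top face of the belt button: a round black button 34 mm in diameter, pressed straight down, in a grey collar on a white console (62 mm by 100 mm, 55 mm tall) that is fixed on the counter just outside the tray's near rail. The button's top is about 77 mm above the counter. The point moves with the button.
- bottle_center (a point): Centre of the green glass bottle of the shopping, 64 mm in diameter, 190 mm tall, standing on the tray floor in one of the bays.
- jar_center (a point): Centre of the amber jar of the shopping, 58 mm in diameter, 90 mm tall, in the same bay as the bottle, between it and the pivot.
- can_center (a point): Centre of the aluminium can (pale label) of the shopping, 58 mm in diameter, 100 mm tall, in the same bay as the bottle, on its downstream side.
- crate_center (a point): Centre of the empty open grey plastic crate, 90 mm (tray x) by 150 mm (tray y) by 70 mm tall, alone in the other bay.

How it is judged:
On the way, in this order (a step that is already met when the one before it is completed fails the run):
1. the diverter arm lies against the rail of the bay with the shopping (((x of bottle_center in the frame of chute below -0.01 m and value of joint diverter above 0.45 rad) or (x of bottle_center in the frame of chute above 0.01 m and value of joint diverter below -0.45 rad))), for 0.2 s.
2. the belt button is pressed down, with the arm in place (((x of bottle_center in the frame of chute below -0.01 m and value of joint diverter above 0.45 rad) or (x of bottle_center in the frame of chute above 0.01 m and value of joint diverter below -0.45 rad)) and value of joint beltbutton above 0.0045 m), for 0.05 s.
At the end, for the whole second after the job is handed in: The diverter arm stands still within 0.05 rad (12 mm at its free end) of its stop on the side of the bay with the shopping, the belt button has been pressed at least 4.5 of its 6 mm after that and is up again (within 1.5 mm), and bottle, jar, can and crate stand within 20 mm of where they were (((x of bottle_center in the frame of chute below -0.01 m and value of joint diverter above 0.45 rad) or (x of bottle_center in the frame of chute above 0.01 m and value of joint diverter below -0.45 rad)) and value of joint beltbutton below 0.0015 m and velocity of joint diverter between -0.05 and 0.05 rad/s and not (distance of any of bottle_center, jar_center, can_center, crate_center from where it was at the start of the episode above 0.02 m or angle between any of bottle_center, jar_center, can_center, crate_center's own z axis and vertical above 0.3 rad)); the robot touches nothing.
It fails at once if the shopping or the crate is lifted, carried, tipped (0.3 rad) or moved by more than 20 mm (distance of any of bottle_center, jar_center, can_center, crate_center from where it was at the start of the episode above 0.02 m or angle between any of bottle_center, jar_center, can_center, crate_center's own z axis and vertical above 0.3 rad).
It fails at once if the belt is started (button down 3 mm) before the diverter arm is over (not ((x of bottle_center in the frame of chute below -0.01 m and value of joint diverter above 0.45 rad) or (x of bottle_center in the frame of chute above 0.01 m and value of joint diverter below -0.45 rad)) and value of joint beltbutton above 0.003 m).
It fails at once if the diverter arm is slammed (faster than 2.5 rad/s) (velocity of joint diverter above 2.5 rad/s or velocity of joint diverter below -2.5 rad/s).
It fails at once if the diverter arm or the tray is pressed or squeezed by the fingers with more than 40 N (contact force between the fingers and chute above 40 N).
It also fails if it takes over 48 s, if anything falls off the work surface, if the arm or the gripper's body presses on something with over 40 N, if the wrist force passes 120 N, or if a joint passes its speed limit or range.

### The arm

A 6-joint arm with a two-finger parallel gripper is mounted at the origin on the work surface. World frame = base frame: x ahead of the robot, y to its left, z up, the work surface at z = 0. Lengths are in m, angles in rad, forces in N, time in s.
With the tool pointing down it reaches from about 0.3 to 0.85 m from the base axis. Payload 5.4 kg.
Tool frame: the origin (TCP) lies on the centre line of the jaws, within the pads' length; the fingertips stand 25 mm ahead of it and the grasp point (between the pads) lies 6 mm ahead of it (r.tip_reach is the distance from the TCP to the fingertips, in m); z points along the fingers, y is the direction in which the jaws open and shut (so a half turn about z gives the same grasp; the last joint's range is limited). The gripper opens to 85 mm and grips with 20 to 120 N. Pads are 22 mm wide; open, the fingers measure 114 mm over their backs; the gripper's body (76 mm by 85 mm) begins 54 mm behind the grasp point. The pads swing forward as they close: fully open they stand 13 mm farther back than shut.
Start: joints at [1.078, 0.158, 1.597, -0, 1.386, -0.21], TCP at [0.16, 0.552, 0.256] pointing down, gripper open.
Joint ranges: [-2.91, 2.91], [-0.94, 2.29], [0.18, 2.7], [-1.29, 4.43], [0.17, 2.64], [-3, 3]. Speed limits (rad/s): [2.57, 2.57, 3.14, 3.14, 3.14, 3.14].

### API

Orientations are given as a unit quaternion [w, x, y, z].
In Python, from workcell import sense, viewer, job_done, r gives the robot as it stands.
- The arm moves only by the shell command python3 -m pendant 'ROWS' [OPENING] [FORCE]. ROWS is a JSON object of lists of equal length, an entry for each row: "dp": the shift along the world's x, y, z in mm, a list of three; "twist": the turn about the world's z in degrees. A call has 1 to 10 rows; each row shifts and turns the commanded pose from where the row before left it; what a row does not reach is not made up. A row lasts 1/10 s, in which the tool goes at most 50 mm and 8.59 degrees, less where a joint would pass 70% of its speed; a pose out of reach is approached as far as the arm can. A call with a gripper value outside its range is refused whole. OPENING is the opening, from 0 (shut) to 1 (fully open), set as the call begins (- or left out, the last holds). The fingers move at their own pace and stop on an object; FORCE is the grip in N (left out, the last holds). Time passes only in rows, so rows that do not move let the fingers close. It gives the time, the measured TCP pose, the force and the opening at its end, in the units of the state.
- sense(): the state, without advancing time (a new reading comes with each control period).
- viewer.read_camera(name): name is "side" or "top" or "wrist"; returns the picture (480x640x3 uint8, red, green, blue); there is no depth.
- viewer.camera_params(name): a dict with "mtx" (3x3 intrinsics, pixels), "extrinsics" (4x4, takes a point from world to camera coordinates). Camera axes: x right, y up, looking along -z (the intrinsics and any distortion apply to the point x, -y, -z); pixel columns grow to the right and rows downward; lengths in m; the calibration is good to about 2 mm. A picture is of the moment at which its call begins: read the wrist's pose just before it. camera_params takes no time and is no camera call; for the wrist camera it gives the pose at the moment of the call.
- job_done(): hands the job in, once; it reports no verdict.
The state is a dict: "clock": time; "joints": joint angles; "dq": joint speeds; "tau": joint torques, N m; "eef_pos": TCP position; "ee_rot": TCP orientation; "contact_force": force on the tool from outside, world axes, zero at the start; "ft_torque": the same for the moment, N m; "finger_gap": opening from 0.0 (shut) to 1.0 (fully open).
Only numpy, scipy, OpenCV 4.12 (cv2) and the standard library are available. Lean on these libraries where they do the work, as an engineer would, in place of code of your own. Each camera call takes 0.05 s, during which the arm holds its last target. There are 200 camera calls.

## Working session

There is one attempt and no reset: what is moved stays moved. The work goes in short steps, Python scripts to look and compute and a shell command to move; the robot and the scene stay as the last step left them, time stands still between calls to the robot, and variables do not carry over. Pictures are saved under pics/ and viewed, about 8 in all and at most 12, crops included, and the job is handed in when it is done.

```bash
mkdir -p pics; python3 - <<'E'
from workcell import sense, viewer, r
import cv2, numpy as np
s=sense(); print(s)
for n in ("top","side"):
    cv2.imwrite(f"pics/{n}0.png", viewer.read_camera(n)[:,:,::-1]); p=viewer.camera_params(n); print(n,p["mtx"].tolist(),np.round(p["extrinsics"],3).tolist(),[k for k in p], p.get("dist"))
print(r.tip_reach)
E
```

```text
{'clock': 0.0, 'joints': array([ 1.07791884e+00,  1.59082614e-01,  1.59828233e+00,  5.12940864e-05,
        1.38623148e+00, -2.10120577e-01]), 'dq': array([-0.00072718, -0.0011883 , -0.00056962,  0.00070165,  0.00125383,
       -0.00202618]), 'tau': array([-1.63212694e-04, -3.95996046e+01, -3.31431592e+01, -2.28704471e-04,
        8.38466833e-03, -4.96020249e-06]), 'eef_pos': array([0.16016416, 0.55163833, 0.25527294]), 'ee_rot': array([-3.68619745e-04,  1.40912566e-01,  9.90021537e-01, -9.31947545e-04]), 'contact_force': array([ 0.20694177,  0.31803585, -0.19777596]), 'ft_torque': array([ 0.02306313,  0.01720767, -0.009334  ]), 'finger_gap': 1.0026033280486848}
top [[537.8503818514193, 0.0, 315.23273605589526], [0.0, 537.8503818514193, 237.48669349153562], [0.0, 0.0, 1.0]] [[-0.012, -0.999, -0.031, -0.02], [0.993, -0.015, 0.114, -0.624], [-0.115, -0.029, 0.993, -0.841], [0.0, 0.0, 0.0, 1.0]] ['mtx', 'extrinsics'] None
side [[505.41309907869817, 0.0, 318.6353185232584], [0.0, 505.41309907869817, 245.88820459365584], [0.0, 0.0, 1.0]] [[0.896, -0.445, -0.002, -0.57], [0.302, 0.607, 0.735, -0.215], [-0.326, -0.659, 0.678, -0.649], [0.0, 0.0, 0.0, 1.0]] ['mtx', 'extrinsics'] None
0.025
```

View pics/top0.png

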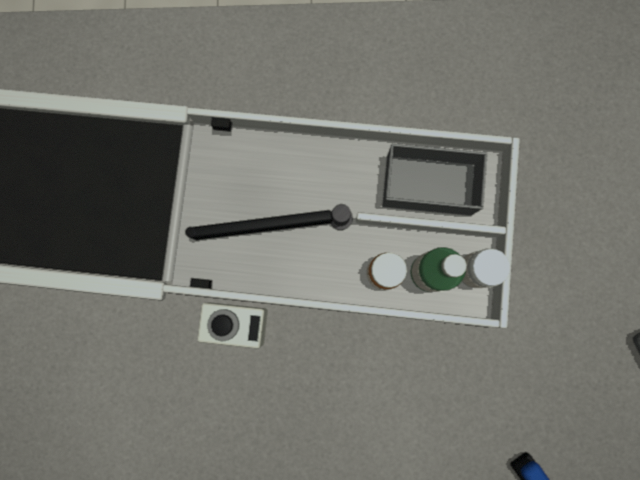

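View pics/side0.png

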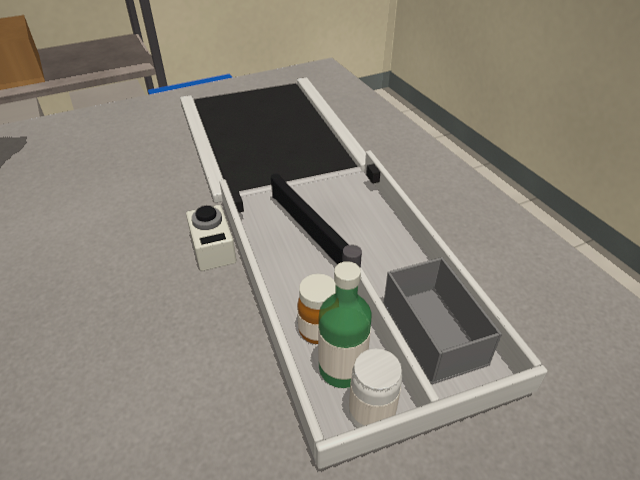

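The top view shows the shopping in the near bay: jar (388,271), bottle (442,268), can (490,267). The crate is in the far bay. The hub is at (341,214), the arm's free end at (190,232) and the button at (222,324).

```bash
cat > h.py <<'E'
import numpy as np
from workcell import viewer
def ray(n,uv,z):
    p=viewer.camera_params(n);K=p["mtx"];E=np.array(p["extrinsics"]);R,t=E[:3,:3],E[:3,3]
    d=np.linalg.inv(K)@[uv[0],uv[1],1.];d=R.T@(d*[1,-1,-1]);c=-R.T@t
    return c+d*(z-c[2])/d[2]
E
python3 - <<'E'
from h import *
P=lambda n,u,v,z,l:(lambda q:(print(l,n,np.round(q,4)),q)[1])(ray(n,(u,v),z))
hub=P("top",342,213,.072,"hub"); P("side",352,249,.072,"hub")
e=P("top",190,232,.067,"tip"); P("side",276,178,.067,"tip")
b=P("top",222,324,.077,"button"); P("side",207,212,.077,"button")
a1=P("top",190,113,.06,"farrail a");a2=P("top",515,140,.06,"farrail b")
n1=P("top",170,289,.06,"near a");n2=P("top",502,324,.06,"near b")
for a,c in((a1,a2),(n1,n2)):
    d=a-c; print("yaw",np.arctan2(-d[0],d[1]))
d=e-hub; print("len",np.hypot(*d[:2]),"ang",np.arctan2(-d[0],d[1]))
P("top",202,283,.055,"nearpad"); P("top",222,124,.055,"farpad")
E
```

```text
hub top [ 0.6577 -0.0721  0.072 ]
hub side [ 0.659  -0.0693  0.072 ]
tip top [0.6321 0.1688 0.067 ]
tip side [0.6306 0.1614 0.067 ]
button top [0.4879 0.1146 0.077 ]
button side [0.487  0.1097 0.077 ]
farrail a top [0.8297 0.1736 0.06  ]
farrail b top [ 0.773  -0.3507  0.06  ]
near a top [0.5427 0.2011 0.06  ]
near b top [ 0.4826 -0.3152  0.06  ]
yaw -0.10767468543018076
yaw -0.11582934492262935
len 0.24227192156560778 ang 0.10577361268338335
nearpad top [0.5517 0.1516 0.055 ]
farpad top [0.8116 0.1217 0.055 ]
```

Near bay holds the shopping, and the tray yaw is about -0.11, so the diverter starts at about +0.22 and must go to +0.5. I'll travel above the far side of the arm with the gripper shut and the jaw axis turned along the arm.

```bash
python3 -m pendant '{"dp":[[34,-26,0],[34,-26,0],[34,-26,0],[34,-26,0],[34,-26,0],[34,-26,0],[34,-26,0],[34,-26,0]],"twist":[4,4,4,4,4,4,4,2]}' 0 20; python3 -m pendant '{"dp":[[34,-26,0],[34,-26,0],[34,-26,0],[34,-26,0],[34,-26,0],[34,-26,0],[34,-26,0],[30,-26,0],[0,0,0],[0,0,0]],"twist":[0,0,0,0,0,0,0,0,0,0]}'
```

```text
clock: 0.9
eef_pos: [0.4334, 0.3428, 0.2559]
ee_rot: [-0.0, -0.121, 0.993, -0.0]
contact_force: [0.8, 1.2, -0.5]
finger_gap: 0.001
clock: 1.9
eef_pos: [0.7004, 0.1355, 0.255]
ee_rot: [-0.001, -0.119, 0.993, 0.0]
contact_force: [0.5, 1.2, -0.1]
finger_gap: 0.003
```

```bash
python3 -m pendant '{"dp":[[0,0,-35],[0,0,-35],[0,0,-35],[0,0,-30],[0,0,-25],[0,0,-20],[0,0,-13],[0,0,0],[0,0,0]],"twist":[0,0,0,0,0,0,0,0,0]}'; python3 - <<'E'
from workcell import sense, viewer
import cv2, numpy as np
a=viewer.read_camera("top")[60:340,120:540,::-1]; b=viewer.read_camera("side")[120:420,160:580,::-1]
cv2.imwrite("pics/c1.png",np.vstack([a,b]))
E
```

```text
clock: 2.8
eef_pos: [0.7006, 0.1368, 0.0643]
ee_rot: [0.0, -0.12, 0.993, -0.0]
contact_force: [0.2, 0.2, 0.6]
finger_gap: 0.004
```

View pics/c1.png

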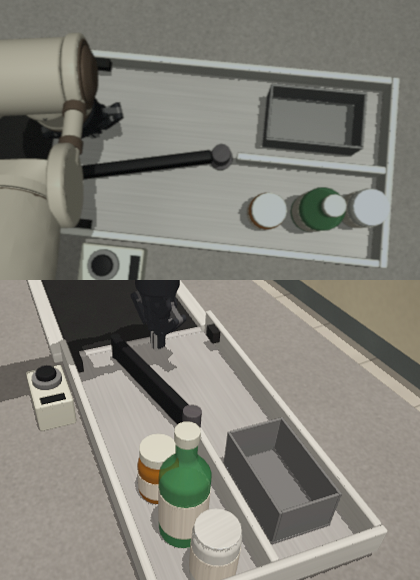

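The shut fingers stand on the far side of the arm, clear of it and of the rail. Pushing towards the near rail, ending short of the stop.

```bash
python3 -m pendant '{"dp":[[-10,-1,0],[-10,-1,0],[-10,-1,0],[-10,-2,0],[-8,-2,0],[-8,-2,0],[-8,-2,0],[-8,-2,0],[-5,-1,0],[-5,-1,0]],"twist":[0,0,0,0,0,0,0,0,0,0]}'; python3 -m pendant '{"dp":[[0,0,0]],"twist":[0]}'
```

```text
clock: 3.9
eef_pos: [0.6184, 0.1207, 0.0635]
ee_rot: [0.0, -0.12, 0.993, -0.0]
contact_force: [1.8, -0.3, 0.5]
finger_gap: -0.001
clock: 4.0
eef_pos: [0.6176, 0.1209, 0.063]
ee_rot: [-0.001, -0.12, 0.993, -0.0]
contact_force: [-0.0, 0.2, 1.2]
finger_gap: -0.001
```

```bash
for i in 1; do python3 -m pendant '{"dp":[[-4,-1,0],[-3,0,0],[-3,0,0],[0,0,0]],"twist":[0,0,0,0]}'; done; python3 -m pendant '{"dp":[[-2,0,0],[-2,0,0]],"twist":[0,0]}'
```

```text
clock: 4.4
eef_pos: [0.6079, 0.1202, 0.0631]
ee_rot: [-0.0, -0.12, 0.993, 0.0]
contact_force: [-0.8, -0.5, -0.4]
finger_gap: 0.002
clock: 4.6
eef_pos: [0.6046, 0.1201, 0.0634]
ee_rot: [0.0, -0.12, 0.993, -0.0]
contact_force: [2.0, -0.7, -0.4]
finger_gap: -0.005
```

```bash
python3 -m pendant '{"dp":[[-2,0,0],[-2,0,0]],"twist":[0,0]}';python3 -m pendant '{"dp":[[-1,0,0],[-1,0,0]],"twist":[0,0]}'; python3 -m pendant '{"dp":[[-1,0,0],[-1,0,0]],"twist":[0,0]}'
```

```text
clock: 4.8
eef_pos: [0.6027, 0.1201, 0.0637]
ee_rot: [0.003, -0.12, 0.993, -0.0]
contact_force: [14.3, 0.1, -10.6]
finger_gap: -0.005
clock: 5.0
eef_pos: [0.6026, 0.1201, 0.0639]
ee_rot: [0.006, -0.12, 0.993, -0.0]
contact_force: [19.1, 1.7, -13.6]
finger_gap: 0.003
clock: 5.2
eef_pos: [0.6024, 0.1201, 0.064]
ee_rot: [0.008, -0.12, 0.993, -0.0]
contact_force: [26.5, 2.3, -19.8]
finger_gap: -0.001
```

The force rose sharply at x=0.6027, against 0.6005 predicted for the stop, so the arm is home. Backing off, rising and looking.

```bash
python3 -m pendant '{"dp":[[6,1,0],[12,3,0],[15,3,0],[15,3,0],[0,0,25],[0,0,35],[0,0,40],[0,0,30],[0,0,0]],"twist":[0,0,0,0,0,0,0,0,0]}'; python3 -m pendant '{"dp":[[-30,40,0],[-30,40,0],[-30,40,0],[-30,40,0],[-30,40,0],[-20,10,0],[0,0,0],[0,0,0]],"twist":[0,0,0,0,0,0,0,0]}'; python3 - <<'E'
from workcell import viewer
import cv2, numpy as np
a=viewer.read_camera("top")[60:360,120:540,::-1]; b=viewer.read_camera("side")[120:420,160:580,::-1]
cv2.imwrite("pics/c2.png",np.vstack([a,b]))
E
```

```text
clock: 6.1
eef_pos: [0.647, 0.1304, 0.1994]
ee_rot: [0.005, -0.12, 0.993, -0.0]
contact_force: [1.5, 1.2, 1.6]
finger_gap: -0.0
clock: 6.9
eef_pos: [0.4738, 0.3398, 0.1923]
ee_rot: [-0.001, -0.121, 0.993, -0.0]
contact_force: [-0.1, 0.4, 0.2]
finger_gap: -0.001
```

View pics/c2.png

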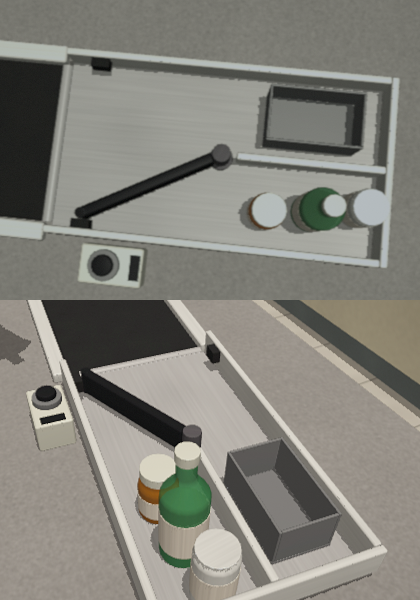

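The diverter's free end, at top-image (201,272), lies on the near pad, and the shopping and crate have not moved. Next: check the angle and move over the button.

```bash
python3 - <<'E'
from h import *
a=ray("top",(342,214),.072);e=ray("top",(201,272),.067);d=e-a
print("diverter",np.arctan2(-d[0],d[1])+.11, np.hypot(*d[:2]))
print("btn",ray("top",(222,324.5),.077),ray("side",(206,212),.077))
E
python3 -m pendant '{"dp":[[2,-35,0],[2,-40,0],[2,-40,0],[2,-40,0],[3,-40,-15],[2,-32,-25],[0,0,-25],[0,0,0],[0,0,0]],"twist":[0,0,0,0,0,0,0,0,0]}'; python3 - <<'E'
from workcell import viewer
import cv2, numpy as np
b=viewer.read_camera("side")[150:300,130:330,::-1]
w=viewer.read_camera("wrist")[:,:,::-1]
cv2.imwrite("pics/c3.png",np.hstack([cv2.resize(b,None,fx=2,fy=2),cv2.resize(w,(400,300))]))
E
```

```text
diverter 0.4848354803713315 0.23915526155478956
btn [0.48716957 0.11461107 0.077     ] [0.48552886 0.11039367 0.077     ]
clock: 7.9
eef_pos: [0.4877, 0.1126, 0.1284]
ee_rot: [-0.0, -0.119, 0.993, 0.0]
contact_force: [0.5, -0.6, 0.6]
finger_gap: -0.004
```

View pics/c3.png

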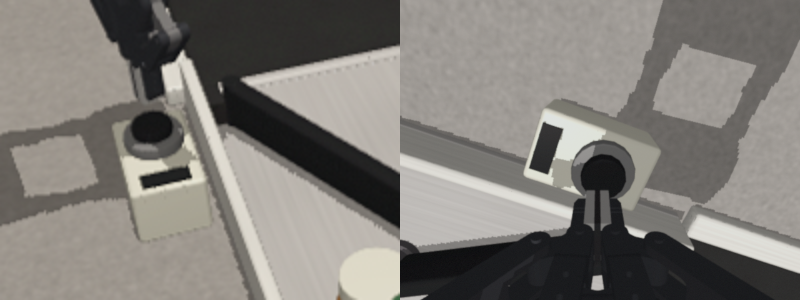

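The shut fingertips hang over the button (button centre at wrist pixel about (323,277)). Cross-checking that while coming down part way.

```bash
python3 - <<'E'
from h import *
print(ray("wrist",(323,277),.077))
E
python3 -m pendant '{"dp":[[0,0,-12],[0,0,-8],[0,0,0]],"twist":[0,0,0]}'
```

```text
[0.48027151 0.11475209 0.077     ]
clock: 8.3
eef_pos: [0.4862, 0.1135, 0.1067]
ee_rot: [-0.001, -0.12, 0.993, 0.0]
contact_force: [-1.1, -0.6, -0.7]
finger_gap: 0.003
```

```bash
python3 -m pendant '{"dp":[[-2,0,-3],[0,0,-3],[0,0,-2],[0,0,0]],"twist":[0,0,0,0]}'; python3 -m pendant '{"dp":[[0,0,-2],[0,0,0]],"twist":[0,0]}'
```

```text
clock: 8.7
eef_pos: [0.4854, 0.1133, 0.1003]
ee_rot: [-0.0, -0.12, 0.993, 0.0]
contact_force: [-1.7, 0.6, 2.7]
finger_gap: 0.002
clock: 8.9
eef_pos: [0.4856, 0.1132, 0.0985]
ee_rot: [0.0, -0.12, 0.993, 0.0]
contact_force: [-0.9, 0.3, 3.0]
finger_gap: -0.0
```

```bash
python3 -m pendant '{"dp":[[0,0,-2],[0,0,-1],[0,0,0]],"twist":[0,0,0]}'; python3 -m pendant '{"dp":[[0,0,-1],[0,0,-1],[0,0,0]],"twist":[0,0,0]}'
```

```text
clock: 9.2
eef_pos: [0.4857, 0.1132, 0.096]
ee_rot: [0.0, -0.12, 0.993, 0.0]
contact_force: [-3.8, -0.4, 8.5]
finger_gap: 0.002
clock: 9.5
eef_pos: [0.4858, 0.1132, 0.0957]
ee_rot: [-0.0, -0.12, 0.993, -0.0]
contact_force: [-10.5, 0.1, 23.0]
finger_gap: -0.002
```

The tip bottomed out at 70.7 mm, which is 77 − 6, with 23 N: the button is fully down. Lifting clear and checking.

```bash
python3 -m pendant '{"dp":[[0,0,5],[0,0,15],[0,0,30],[0,0,35],[0,10,30],[-10,30,0],[-20,40,0],[-10,30,0],[0,0,0],[0,0,0]],"twist":[0,0,0,0,0,0,0,0,0,0]}'; python3 - <<'E'
from workcell import viewer
import cv2, numpy as np
a=viewer.read_camera("top")[60:360,120:540,::-1]; b=viewer.read_camera("side")[120:420,160:580,::-1]
cv2.imwrite("pics/c4.png",np.vstack([a,b]))
E
```

```text
clock: 10.5
eef_pos: [0.4454, 0.2232, 0.2079]
ee_rot: [0.0, -0.121, 0.993, -0.0]
contact_force: [0.2, -0.1, -0.9]
finger_gap: 0.001
```

View pics/c4.png

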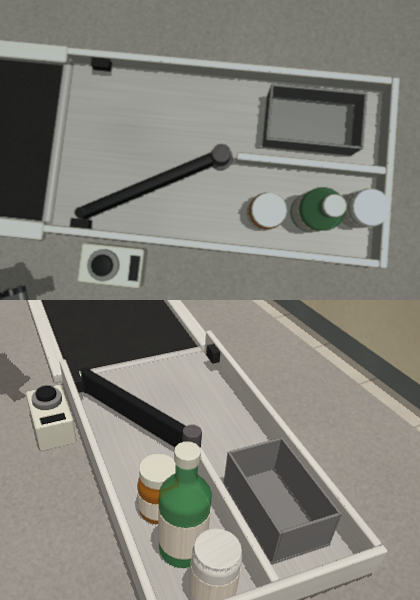

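The view matches the one from before the press: diverter on the near pad (crop (81,212)), button up, goods and crate in place, robot clear. Handing in.

```bash
python3 -c "
from workcell import job_done; job_done()"
```

```text
the job is handed in; nothing more can be done
```

I pushed the diverter over to the near rail, on the side of the bay with the shopping. Then I pressed the belt button fully down and let it come up. The job is handed in at about 10.6 s of the 48 s; it gives no verdict.

- **Diverter:** with the fingers shut I pushed it gently to its stop. The force rose sharply within about 2 mm of the predicted contact point and peaked at about 33 N, under the 40 N limit. The picture gives about +0.48 rad against the stop at +0.5, and the free end lies on the near pad.
- **Button:** it bottomed out with the fingertip at 71 mm, as 77 mm less 6 mm of travel predicts, at about 23 N. In the last pictures it looks up again.
- **Shopping and crate:** in the last top and side views they stand where they were, and the robot was clear of everything.
- **Disagreement:** the wrist camera put the button about 6 mm nearer the robot in x than the fixed cameras. I shifted by 2 mm, and the press was not affected.

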